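Raise the drying-rack shelf and hold it just below its balance point

TASK

I am about to slide the next plate into the bench drying rack: take the uppermost shelf that is lying flat by its front rail, lift it smoothly until it is past its balance point and its springs take it over, then bring it back and hold it still just below the balance point, where it would come down by itself if you let go. Keep hold of it the whole way: never let it snap up towards the parked shelf or drop, and leave the rack's neighbours and the other things on the bench alone. Finish while still holding the shelf there with the gripper's fingers, with nothing else propping it.

Things in the scene. Friction and masses are not known exactly. Their poses are not given: they have to be found in the camera images.
- rack: Bench drying rack of wire, fixed, 290 mm deep (x), 510 wide (y); its place and yaw vary. Origin under the centre of its base; x points from its open front back to the hinges. At the back, hinge rods at x = +110 mm, 40, 85, 130 and 175 mm high, carry four wire shelves. The two lowest lie flat, fixed; the third, flat, is the one to raise; the fourth is parked upright, fixed, 400 mm high at its top.
- shelf (a joint): Angle of the shelf to raise, rad: 0 = flat (at the start), grows as its front rises; 1.40 = upright, its stop. Balance point at 0.75 (43 degrees): below it the shelf (0.85 kg) falls shut, above it its torsion springs swing it up; hardly any friction, so it rests nowhere between. Lifting at the rail takes 1 N when flat, 0.4 N at 0.6, nothing at 0.75; at 0.9 the rail pulls upwards with 0.5 N.
- shelf_rail (a point): Middle (on the axis) of its front rail: a round tube, 10 mm thick, 440 mm long, along the rack's y. It moves up and back on a circle of 225 mm radius about the hinge rod: 130 mm high when flat, 266 at 0.65 rad, 283 at 0.75. No wire meets it within 60 mm to either side or 60 mm behind. The rail of the shelf below is 45 mm lower. The tube can turn between the fingers. Axes turn with the shelf.
- brush_jar: Glass jar, 72 mm wide and 118 mm high, with three brushes standing in it up to about 240 mm high; stands near one front corner of the rack. Leave alone. Origin under its centre.
- ink_tin: Open black ink tin, 104 mm wide and 58 mm high, near the other front corner of the rack. Leave alone. Origin under its centre.
- plate: Aluminium plate 200 x 150 x 4 mm lying on a litho stone (280 x 200 x 75 mm, immovable) to the left of the rack. Leave alone. Origin under its centre.
- brayer: Hand ink roller, 120 mm wide, 190 mm long and 40 mm high, lying on a marble slab 320 x 240 x 12 mm to the right of the rack. Leave alone. Origin under its roller.
- ink_knife: Ink knife, 220 mm long, 22 mm high, lying on the same slab. Leave alone. Origin under its middle.

How it is judged (in metres and radians):
On the way, in this order (a step that is already met when the one before it is completed fails the run):
1. the shelf is raised past its balance point (joint above 0.77 rad), in the fingers (value of joint shelf above 0.77 rad and contact force between the fingers and shelf above 0.1 N), for 0.1 s.
2. it is brought back below its balance point (joint below 0.73 rad), in the fingers (value of joint shelf below 0.73 rad and contact force between the fingers and shelf above 0.05 N), for 0.2 s.
At the end, for the whole second after the job is handed in: After having been past its balance point (above 0.77 rad) the shelf is held still by the fingers just below it, between 0.57 and 0.735 rad (about 1 to 10 degrees below 0.75 rad), and touches no loose thing (value of joint shelf between 0.57 and 0.735 rad and velocity of joint shelf between -0.1 and 0.1 rad/s and contact force between the fingers and shelf above 0.05 N and contact force between shelf and brush_jar below 0.05 N and contact force between shelf and ink_tin below 0.05 N and contact force between shelf and plate below 0.05 N and contact force between shelf and brayer below 0.05 N and contact force between shelf and ink_knife below 0.05 N); the arm keeps its last pose, push and grip.
It fails at once if the shelf snaps up towards the parked one (beyond 1.15 rad, or opening faster than 1.6 rad/s) (value of joint shelf above 1.15 rad or velocity of joint shelf above 1.6 rad/s).
It fails at once if the shelf is dropped (closing faster than 1.6 rad/s) (velocity of joint shelf below -1.6 rad/s).
It fails at once if another thing on the bench is pushed (more than 20 mm) or tipped (distance of any of brush_jar, ink_tin, plate, brayer, ink_knife from where it was at the start of the episode above 0.02 m or angle between any of brush_jar, ink_tin's own z axis and vertical above 0.3 rad).
It also fails if it takes over 40 s, if anything falls off the work surface, if the arm or the gripper's body presses on something with over 40 N, if the wrist force passes 120 N, or if a joint passes its speed limit or range.

ROBOT

A 7-joint arm with a two-finger parallel gripper is mounted at the origin on the work surface. World frame = base frame: x ahead of the robot, y to its left, z up, the work surface at z = 0. Lengths are in mm, angles in rad, forces in N, time in s.
With the tool pointing down it reaches from about 400 to 900 mm from the base axis. Payload 5.6 kg.
Tool frame: the origin (TCP) lies midway between the tips of the shut fingers; the grasp point (between the pads) lies 19 mm behind it; x points along the fingers, y is the direction in which the jaws open and shut, and the axes are right-handed (so a half turn about x gives the same grasp; the last joint's range is limited). The gripper opens to 92 mm and grips with 3 to 60 N. Pads are 20 mm wide; open, the fingers measure 128 mm over their backs; the gripper's body (75 mm by 189 mm) begins 69 mm behind the grasp point.
Start: joints at [-1.193, 0.468, -0.012, 1.603, 0.006, 1.071, -0.056], TCP at [265.559, 593.285, 214.592] pointing down, gripper open.
Joint ranges: [-2.53, 2.53], [-0.31, 2.02], [-1.57, 1.55], [0.28, 2.44], [-1.29, 4.43], [0.15, 1.84], [-2.92, 2.92]. Speed limits (rad/s): [2.57, 2.57, 3.14, 3.14, 3.14, 3.14, 3.14].

INTERFACE

Orientations are given as a rotation vector (axis times angle).
In Python, from cell import robot, grip, kin, viewer gives the robot as it stands. Calls block until the motion is done:
- robot.movep(position, orientation): joint-space move of the TCP to a pose.
- robot.servo_line(position, feed=150, rotation=None): straight line of the TCP; rotation=None keeps the orientation; feed is the mean speed in mm/s.
- robot.goto_joints(angles): joint-space move.
- grip(opening, newtons=None): opening from 0.0 (shut) to 1.0 (fully open); newtons is the grip in N (None keeps the last); returns when the fingers have stopped.
- robot.hold(seconds).
- kin.ik(position, orientation): joint angles nearest the present ones, or None.
- robot.observe(): the state.
- viewer.read_camera(name): name is "scene" or "top" or "wrist"; returns the picture (480x640x3 uint8, red, green, blue); there is no depth.
- viewer.camera_info(name): a dict with "camera_matrix" (3x3 intrinsics, pixels), "R" (3x3) and "t" (3): a world point X has camera coordinates R X + t. Camera axes: x right, y down, z forward; pixel columns grow to the right and rows downward; lengths in mm; the calibration is good to about 2 mm. The wrist camera is an equidistant fisheye: a pixel r from the principal point sees the ray r / f radians off the axis. A picture is of the moment at which its call begins: read the wrist's pose just before it. camera_info takes no time and is no camera call; for the wrist camera it gives the pose at the moment of the call.
A pose or a line that the arm cannot do raises robot.IKError and nothing moves.
- robot.job_done(): hands the job in, once; it reports no verdict.
Trained networks look in the newest picture that a camera, given by its name, has taken for a name from the list of things; names that differ only in an ending like _2 or _b are one class to them, and where a whole thing is asked for, a point or a joint stands for the part that bears it (a point fixed in the world has none). Each returns a list of dicts, best first, with "confidence" (0 to 1); they miss things now and then, are a little off and sometimes report something else, mostly with a low value. They report only what shows in the picture. A call takes as long as a camera call.
- viewer.silhouettes(name, camera): "mask" (480x640 bool, what is visible of it).
- viewer.pinpoint(name, camera): "at" ([x, y, z] in mm, in the coordinates of the camera as it stood for that picture, good to about 4 mm: a listed point, or the origin of a listed thing).
The state is a dict: "t": time; "joints": joint angles; "joint_velocities": joint speeds; "joint_torque": joint torques, N m; "tcp_pos": TCP position; "tcp_rot": TCP orientation; "contact_force": force on the tool from outside, world axes, zero at the start; "wrist_torque": the same for the moment, N m; "grip_width": opening from 0.0 (shut) to 1.0 (fully open).
Only numpy, scipy, OpenCV 4.12 (cv2) and the standard library are available. Lean on these libraries where they do the work, as an engineer would, in place of code of your own. Each camera call takes 0.05 s, during which the arm holds its last target.

## Working session

There is one attempt and no reset: what is moved stays moved. The work goes in short steps, each a Python script; the robot and the scene stay as the last script left them, time stands still between calls to the robot, and variables do not carry over. Pictures are saved under pics/ and viewed, and the job is handed in when it is done.

```bash
ls; mkdir -p pics
python3 - <<'E'
from cell import robot, grip, kin, viewer
import cv2, numpy as np
s=robot.observe(); print({k:np.round(v,3) for k,v in s.items()})
for c in ["scene","top"]:
    im=viewer.read_camera(c); cv2.imwrite(f"pics/{c}0.png",im[:,:,::-1])
    i=viewer.camera_info(c); R=np.array(i["R"]);t=np.array(i["t"])
    for n in ["shelf_rail","rack","brush_jar","ink_tin","plate","brayer"]:
        for d in viewer.pinpoint(n,c)[:2]:
            print(c,n,round(d["confidence"],2),np.round(R.T@(np.array(d["at"])-t),1))
E
```

```text
pics
{'t': np.float64(0.0), 'joints': array([-1.193,  0.468, -0.012,  1.604,  0.006,  1.071, -0.056]), 'joint_velocities': array([-0.001,  0.001,  0.001, -0.001,  0.002,  0.002, -0.001]), 'joint_torque': array([ 1.0000e-03, -5.2057e+01, -1.2000e-02, -2.4375e+01, -5.7000e-02,
        1.7000e-02,  0.0000e+00]), 'tcp_pos': array([265.35 , 592.743, 213.669]), 'tcp_rot': array([ 0.329,  1.546, -0.331]), 'contact_force': array([-0.301, -0.028, -0.381]), 'wrist_torque': array([-0.013, -0.062,  0.043]), 'grip_width': np.float64(0.997)}
scene shelf_rail 0.72 [545.8 -48.6 131.9]
scene shelf_rail 0.26 [ 436.1 -574.    16.3]
scene rack 0.85 [661.8 -51.5  -0.7]
scene brush_jar 0.82 [475.7 100.2   2.4]
scene ink_tin 0.63 [ 460.8 -193.8    1. ]
scene brayer 0.7 [ 557.9 -498.4   15.7]
top shelf_rail 0.93 [551.  -45.7 127.7]
top rack 0.71 [664.7 -49.7   1.3]
top brush_jar 0.8 [474.   99.2  -1.6]
top ink_tin 0.89 [ 466.5 -189.8    1.2]
top plate 0.97 [476.4 537.9  76.9]
top brayer 0.81 [ 567.2 -504.7   14.3]
top brayer 0.54 [550.  -45.1 127.1]
```

View pics/scene0.png

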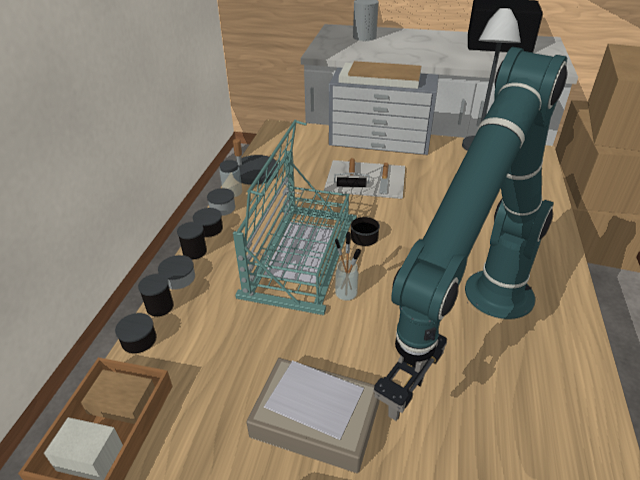

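View pics/top0.png

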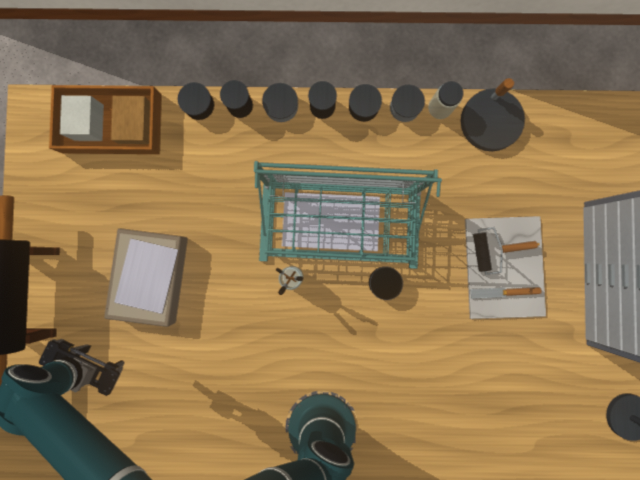

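The rack's front faces the robot, with the jar at (290,278) and the tin at (385,283) in the top view. The gap between them is in front of the rail's middle. Next I check the rack's yaw by overlaying the model.

```bash
cat > h.py <<'E'
import numpy as np, cv2
from cell import robot, grip, kin, viewer
def proj(P,i):
    K=np.array(i["camera_matrix"]);c=np.array(i["R"])@np.array(P).T+np.array(i["t"])[:,None]
    p=K@c; return (p[:2]/p[2]).T
def rackpt(o,yaw,l):
    c,s=np.cos(yaw),np.sin(yaw); l=np.atleast_2d(l)
    return np.c_[o[0]+c*l[:,0]-s*l[:,1],o[1]+s*l[:,0]+c*l[:,1],l[:,2]]
E
python3 - <<'E'
from h import *
o=(663.5,-50.5)
i=viewer.camera_info("top")
im=cv2.imread("pics/top0.png")[140:310,230:460]; im=cv2.resize(im,None,fx=3.4,fy=3.4,interpolation=cv2.INTER_CUBIC)
for yaw,col in [(-.03,(0,0,255)),(-.07,(0,255,255))]:
  for l in ([[-115,-220,130],[-115,220,130]],[[110-38,-220,397],[110-38,220,397]],[[-115,-220,85],[-115,220,85]]):
    p=(proj(rackpt(o,yaw,l),i)-[230,140])*3.4
    cv2.line(im,*[tuple(map(int,q)) for q in p],col,1)
cv2.imwrite("pics/ov.png",im)
E
```

```text
(no output)
```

View pics/ov.png

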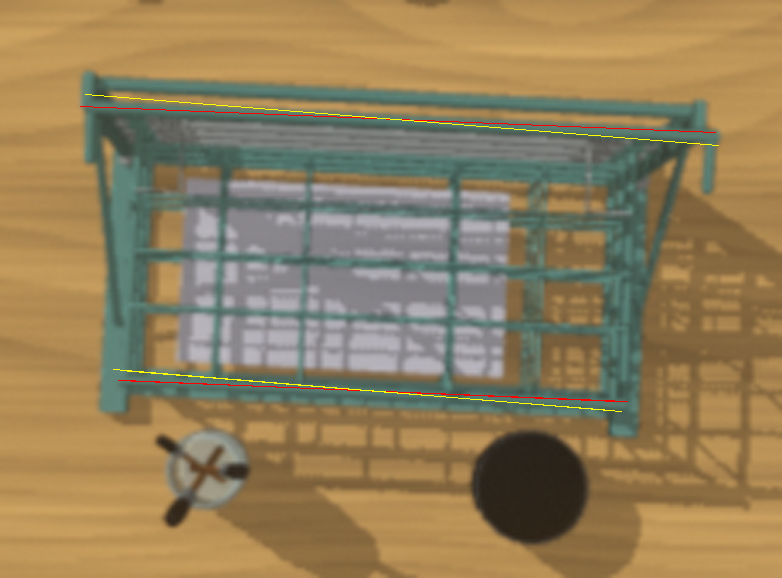

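The red overlay (yaw −0.03) runs parallel to the rail at (150–605, 378–398), so I use that yaw. Next I plan the tool pitch with IK.

```bash
cat >> h.py <<'E'
from scipy.spatial.transform import Rotation as Ro
O=(663.5,-50.0); YAW=-0.032
def rot(p,flip=1):
    u=np.array([np.cos(YAW),np.sin(YAW),0]);z=np.array([0,0,1.])
    x=np.cos(p)*u-np.sin(p)*z; y=flip*(np.sin(p)*u+np.cos(p)*z)
    return np.c_[x,y,np.cross(x,y)]
def rail(th,dx=0,dz=0): return rackpt(O,YAW,[110-225*np.cos(th)+dx,0,130+225*np.sin(th)+dz])[0]
def tcp(th,p,flip,back=0,dx=0,dz=0):
    R=rot(p,flip); return rail(th,dx,dz)+(19-back)*R[:,0], Ro.from_matrix(R).as_rotvec()
E
python3 - <<'E'
from h import *
lo=np.array([-2.53,-.31,-1.57,.28,-1.29,.15,-2.92]);hi=np.array([2.53,2.02,1.55,2.44,4.43,1.84,2.92])
for flip in(1,-1):
  for p in (0.5,.7,.87,1.05,1.2,1.57):
    print(flip,p)
    for th,b in((0,200),(0,120),(0,0),(.4,0),(.65,0),(.85,0)):
      q=kin.ik(*tcp(th,p,flip,b)); 
      print("  ",th,b,None if q is None else np.round(q,2), '' if q is None else round(float(np.min([q-lo,hi-q])),2))
E
```

```text
1 0.5
   0 200 None 
   0 120 None 
   0 0 None 
   0.4 0 None 
   0.65 0 None 
   0.85 0 [ 1.15  0.42 -1.27  2.31  2.52  0.52 -2.28] 0.13
1 0.7
   0 200 None 
   0 120 None 
   0 0 None 
   0.4 0 [ 1.15  0.5  -1.28  2.38  2.26  0.52 -2.03] 0.06
   0.65 0 [ 0.97  0.23 -1.02  2.29  2.29  0.24 -2.19] 0.09
   0.85 0 [ 0.98  0.23 -1.04  2.19  1.88  0.19 -1.78] 0.04
1 0.87
   0 200 None 
   0 120 None 
   0 0 [ 0.96  0.6  -1.09  2.37  2.17  0.54 -1.93] 0.07
   0.4 0 [ 0.83  0.25 -0.88  2.28  1.65  0.18 -1.57] 0.03
   0.65 0 [-0.9   0.09  0.99  2.27 -0.69  0.15  0.68] 0.0
   0.85 0 [-0.09  0.09  0.12  2.13 -0.03  0.22  0.02] 0.07
1 1.05
   0 200 [-0.47 -0.27  0.4   2.34  0.28  0.54 -0.28] 0.04
   0 120 [-0.6  -0.07  0.61  2.37  0.14  0.3  -0.14] 0.07
   0 0 [ 0.62  0.39 -0.68  2.27  1.45  0.24 -1.37] 0.09
   0.4 0 [-0.3   0.14  0.35  2.22 -0.19  0.27  0.17] 0.12
   0.65 0 [-0.58  0.12  0.66  2.13 -0.22  0.4   0.2 ] 0.25
   0.85 0 [-0.64  0.14  0.73  2.03 -0.24  0.49  0.21] 0.34
1 1.2
   0 200 [-0.77 -0.21  0.7   2.19  0.24  0.75 -0.23] 0.1
   0 120 [-0.67  0.02  0.71  2.23 -0.03  0.53  0.0
[... 1550 characters left out ...]

   0 200 [-0.76 -0.2   0.7   2.19  0.24  0.75  2.92] 0.0
   0 120 [ 1.15  0.23 -1.22  2.14  0.43  0.58  2.77] 0.15
   0 0 [-0.87  0.53  1.12  2.25 -1.18  0.54 -2.06] 0.11
   0.4 0 [-1.06  0.47  1.38  2.15 -0.89  0.69 -2.32] 0.17
   0.65 0 [-1.07  0.42  1.39  2.04 -0.74  0.76 -2.47] 0.16
   0.85 0 [-1.03  0.45  1.38  1.94 -0.72  0.85 -2.51] 0.17
-1 1.57
   0 200 [-0.98  0.46  1.37  1.79 -0.48  1.29 -2.67] 0.18
   0 120 [-0.94  0.61  1.36  1.89 -0.65  1.19 -2.52] 0.19
   0 0 [-0.88  0.89  1.34  1.99 -0.98  1.14 -2.28] 0.21
   0.4 0 [-0.89  0.72  1.35  1.88 -0.76  1.2  -2.45] 0.2
   0.65 0 [-0.86  0.69  1.35  1.76 -0.71  1.29 -2.51] 0.2
   0.85 0 [-0.82  0.71  1.35  1.64 -0.71  1.37 -2.54] 0.2
```

Run:
```python
from h import *
P=1.25
s=robot.observe()
grip(0.5,20)
robot.servo_line([s["tcp_pos"][0],s["tcp_pos"][1],430],feed=250)
pos,rv=tcp(0,P,1,0,0,260); print(pos)
robot.movep(pos,rv)
pos,rv=tcp(0,P,1,0,0,110)
robot.servo_line(pos,feed=150)
s=robot.observe(); print(s["t"],pos,s["tcp_pos"],np.round(s["joints"],2),s["grip_width"],s["contact_force"])
for c in ("wrist","scene"):
    i=viewer.camera_info(c);im=viewer.read_camera(c); cv2.imwrite(f"pics/{c}1.png",im[:,:,::-1])
    R=np.array(i["R"]);t=np.array(i["t"])
    for d in viewer.pinpoint("shelf_rail",c)[:2]:
        print(c,round(d["confidence"],2),np.round(R.T@(np.array(d["at"])-t),1))
print("exp",rail(0))
```

```text
[554.54693267 -46.5123113  371.96929223]
6.1583 [554.54693267 -46.5123113  221.96929223] [555.13114368 -46.57782338 222.75020015] [-0.65  0.15  0.74  2.11 -0.2   0.6   0.19] 0.5014661044392492 [ 0.27035009 -0.01015165  0.44188614]
wrist 0.69 [546.6 -48.5 131.3]
scene 0.92 [545.6 -45.7 132.6]
scene 0.68 [480.2 536.1  80.9]
exp [548.55887498 -46.32062802 130.        ]
```

View pics/wrist1.png

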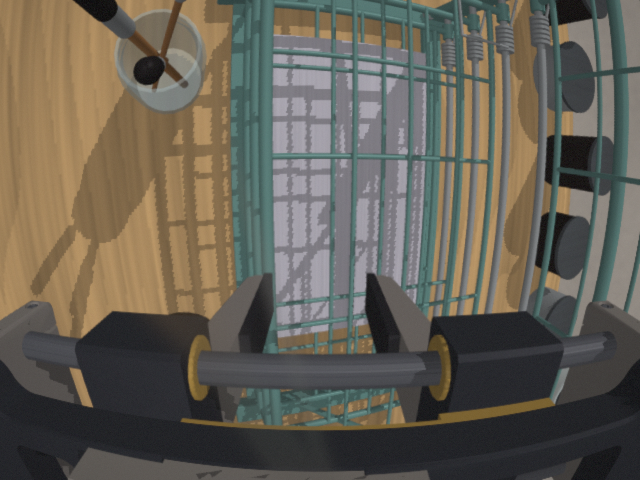

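View pics/scene1.png

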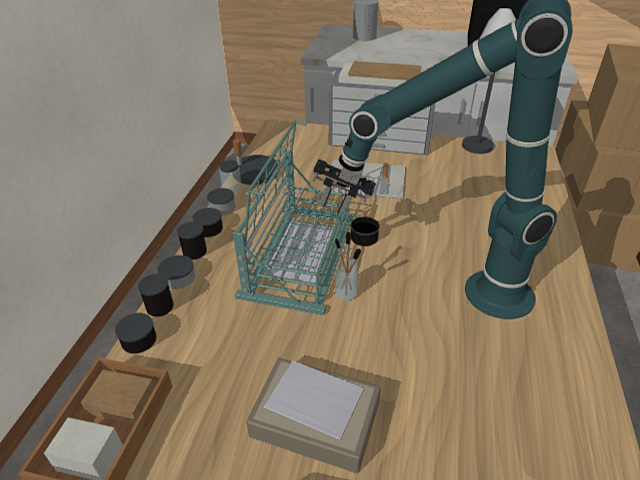

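The rail runs straight up the wrist image at about column 262, parallel to the pads and within 3 mm of where I expected it. Next I descend, look and close.

```bash
sed -i 's/^O=.*/O=(662.5,-50.0); YAW=-0.032/' h.py
python3 - <<'E'
from h import *
P=1.25
pos,rv=tcp(0,P,1)
robot.servo_line(pos,feed=60)
s=robot.observe(); print(s["t"],pos,s["tcp_pos"],s["contact_force"])
im=viewer.read_camera("wrist"); cv2.imwrite("pics/wrist2.png",im[:,:,::-1])
E
```

```text
8.3417 [553.54693267 -46.5123113  111.96929223] [553.79182015 -46.47741197 112.2977891 ] [-0.50652842  0.07954616  0.2520392 ]
```

View pics/wrist2.png

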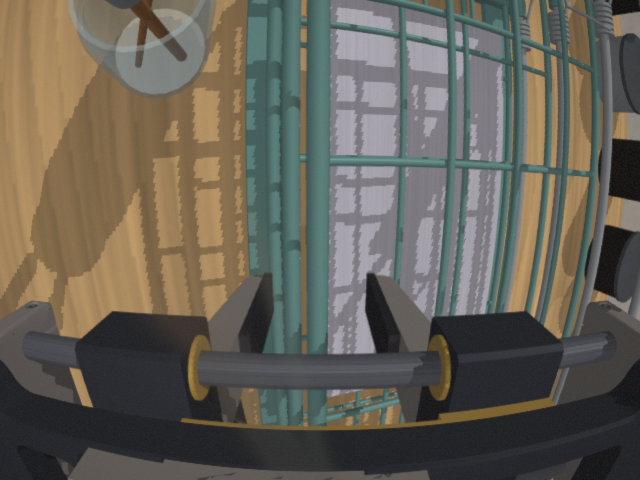

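The rail is at column 318, centred between the pads (272 and 367). Now I close.

Run:
```python
from h import *
grip(0.0,15)
s=robot.observe(); print(s["t"],s["tcp_pos"],s["contact_force"],s["grip_width"],s["grip_width"]*92)
i=viewer.camera_info("scene");R=np.array(i["R"]);t=np.array(i["t"])
P=1.25
for k,th in enumerate((.03,.09,.17,.25)):
    pos,rv=tcp(th,P,1); robot.servo_line(pos,feed=30)
    s=robot.observe(); print(th,s["t"],s["tcp_pos"]-pos,s["contact_force"],s["grip_width"])
im=viewer.read_camera("scene"); cv2.imwrite("pics/scene3.png",im[100:330,200:420,::-1].repeat(2,0).repeat(2,1))
for d in viewer.pinpoint("shelf_rail","scene")[:1]:
    print(round(d["confidence"],2),np.round(R.T@(np.array(d["at"])-t),1),rail(.25))
im=viewer.read_camera("wrist"); cv2.imwrite("pics/wrist3.png",im[:,:,::-1])
```

```text
9.0333 [553.08829096 -46.45383526 111.74331655] [-1.07245585 -0.4608209   1.38009764] 0.10124130886201659 9.314200415305526
0.03 9.4083 [-0.47533011  0.00855717 -0.10905077] [-1.4808199   0.28663797 -1.3810899 ] 0.10334129948640218
0.09 10.0083 [-0.55898254  0.01763676 -0.20174849] [-5.43462474 -0.47951355  0.16560743] 0.10414077880558532
0.17 10.7583 [-0.76109334  0.03957637 -0.20284752] [-6.5520212   0.00762659  0.1411658 ] 0.1039942591477488
0.25 11.5083 [-1.05087779  0.02200585 -0.30798155] [-8.24949506  0.22129374  0.57509451] 0.10529938642540443
0.61 [549.6 -48.8 182.1] [554.54999911 -46.54442039 185.66589083]
```

View pics/wrist3.png

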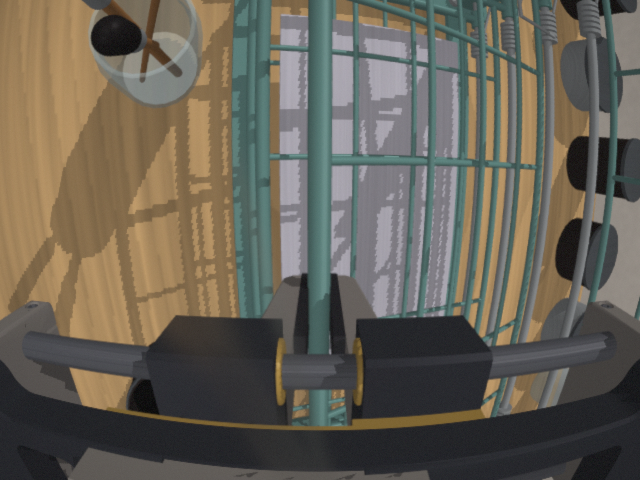

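View pics/scene3.png

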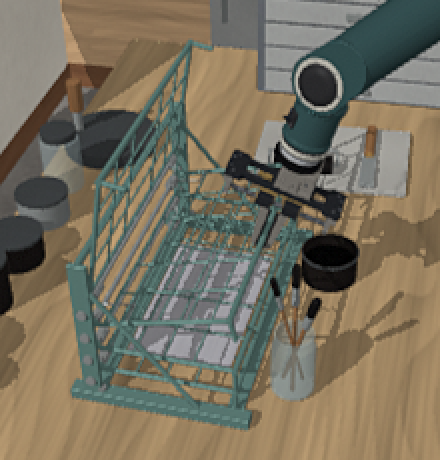

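The shelf is following the fingers. The −8 N in x is a small error across the arc, so I add a gentle radial correction and continue.

```bash
cat >> h.py <<'E'
P=1.25
import json,os
off=json.load(open("off.json")) if os.path.exists("off.json") else 0.0
def goto(th,feed=40):
    global off
    f=robot.observe()["contact_force"]; u=np.array([np.cos(YAW),np.sin(YAW),0])
    r=-np.cos(th)*u+np.sin(th)*np.array([0,0,1.])
    off=float(np.clip(off+0.08*(f@r),-5,5)); json.dump(off,open("off.json","w"))
    pos,rv=tcp(th,P,1); pos=pos+off*r; robot.servo_line(pos,feed=feed)
    s=robot.observe(); print(th,round(s["t"],2),"off",round(off,2),np.round(s["tcp_pos"]-pos,2),np.round(s["contact_force"],2),round(s["grip_width"],3))
def look(th):
    ang=[]
    for c in ("scene","top","wrist"):
        i=viewer.camera_info(c);R=np.array(i["R"]);t=np.array(i["t"])
        im=viewer.read_camera(c); cv2.imwrite(f"pics/{c}_{th}.png",im[:,:,::-1])
        for d in viewer.pinpoint("shelf_rail",c)[:1]:
            X=R.T@(np.array(d["at"])-t); l=(X[0]-O[0])*np.cos(YAW)+(X[1]-O[1])*np.sin(YAW)
            print(c,round(d["confidence"],2),np.round(X,1),"exp",np.round(rail(th),1),"angle",round(float(np.arctan2(X[2]-130,110-l)),3))
E
python3 - <<'E'
from h import *
for th in (.32,.39,.46,.53,.60,.65): goto(th)
look(.65)
E
```

```text
0.32 12.2 off 0.62 [-0.61 -0.02  0.07] [-6.78 -0.07  1.14] 0.101
0.39 12.74 off 1.15 [-0.19 -0.08  0.38] [-7.13 -0.21  2.62] 0.099
0.46 13.29 off 1.75 [ 0.47 -0.12  1.01] [-5.66 -0.71  1.54] 0.101
0.53 13.84 off 2.21 [ 1.11 -0.17  1.43] [-5.51 -0.28  1.68] 0.103
0.6 14.39 off 2.65 [ 0.71 -0.18  0.41] [-0.26 -1.08 -1.06] 0.105
0.65 14.82 off 2.61 [ 0.32 -0.15  0.24] [ 0.73 -1.97 -2.08] 0.1
scene 0.65 [589.9 -46.9 266.9] exp [593.4 -47.8 266.2] angle 0.643
wrist 0.8 [590.2 -48.2 264.5] exp [593.4 -47.8 266.2] angle 0.636
```

```bash
python3 -c "
import cv2
cv2.imwrite('pics/s65.png',cv2.resize(cv2.imread('pics/scene_0.65.png')[100:330,200:420],None,fx=2.5,fy=2.5))"
```

```text
(no output)
```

View pics/s65.png

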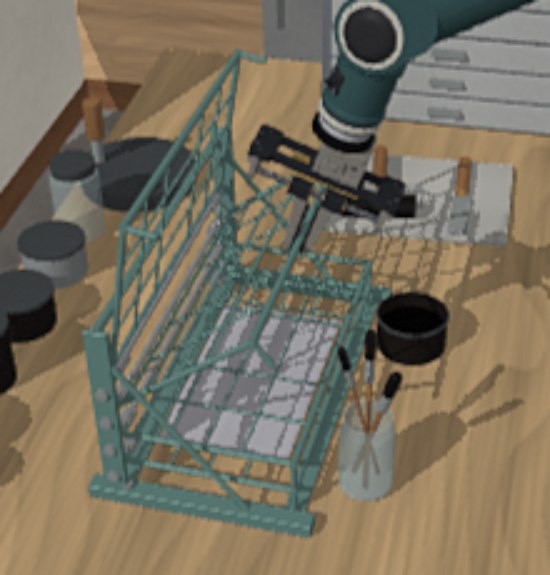

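View pics/wrist_0.65.png

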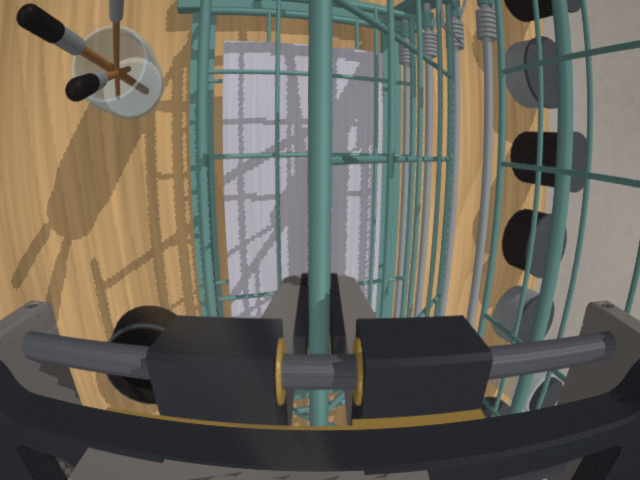

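The rail is still held between the pads at column 318. Vision gives 0.64 rad, matching the commanded 0.65. I continue past the balance point.

Run:
```python
from h import *
for th in (.70,.75,.80,.85): goto(th,30)
robot.hold(.3)
look(.85)
```

```text
0.7 15.66 off 2.38 [-0.16 -0.13  0.1 ] [-3.23 -2.17 -0.13] 0.102
0.75 16.18 off 2.56 [ 0.22 -0.14  0.13] [-0.87 -2.9  -0.57] 0.102
0.8 16.72 off 2.57 [ 0.18 -0.09  0.07] [-0.92 -3.18 -0.36] 0.101
0.85 17.25 off 2.59 [ 0.16 -0.02  0.12] [-0.43 -3.36  1.01] 0.1
scene 0.6 [617.5 -49.7 299.8] exp [624.  -48.8 299. ] angle 0.831
wrist 0.97 [619.  -49.3 297.7] exp [624.  -48.8 299. ] angle 0.83
```

```bash
python3 - <<'E'
from h import *
for th in (.80,.75,.70,.66): goto(th,30)
robot.hold(.4)
look(.66)
s=robot.observe();print(s["t"],s["contact_force"],s["grip_width"])
for n in("brush_jar","ink_tin"):
    for c in("scene",):
        i=viewer.camera_info(c);R=np.array(i["R"]);t=np.array(i["t"])
        print(n,[np.round(R.T@(np.array(d["at"])-t)) for d in viewer.pinpoint(n,c)[:1]])
E
python3 -c "
import cv2
cv2.imwrite('pics/s66.png',cv2.resize(cv2.imread('pics/scene_0.66.png')[100:330,200:420],None,fx=2.5,fy=2.5))"
```

```text
0.8 18.38 off 2.63 [0.12 0.03 0.03] [ 0.62 -3.98 -0.64] 0.106
0.75 18.92 off 2.55 [-0.17  0.12 -0.09] [-0.6  -3.52  0.89] 0.103
0.7 19.45 off 2.62 [-0.07  0.25 -0.14] [ 1.11 -1.65  0.53] 0.101
0.66 19.9 off 2.57 [-0.18  0.34 -0.22] [ 1.16 -0.44 -1.06] 0.099
scene 0.68 [589.5 -49.3 272.1] exp [594.8 -47.8 268. ] angle 0.66
wrist 0.85 [591.6 -48.3 266.9] exp [594.8 -47.8 268. ] angle 0.648
20.6 [ 0.15346483  1.1703479  -0.1447554 ] 0.10059897340831163
brush_jar [array([477., 102.,  -2.])]
ink_tin [array([ 461., -191.,    2.])]
```

View pics/s66.png

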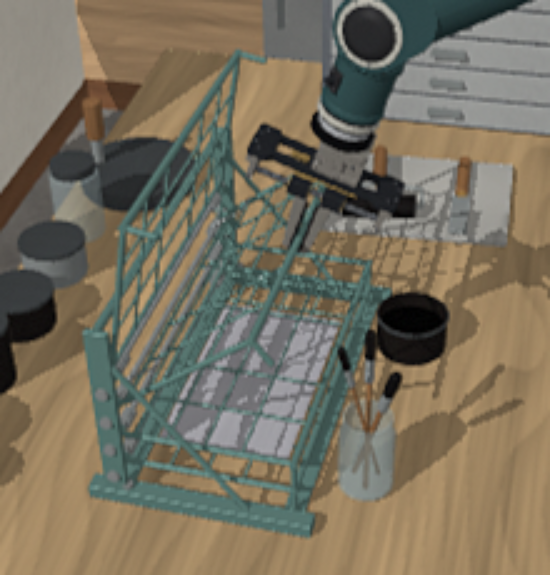

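View pics/wrist_0.66.png

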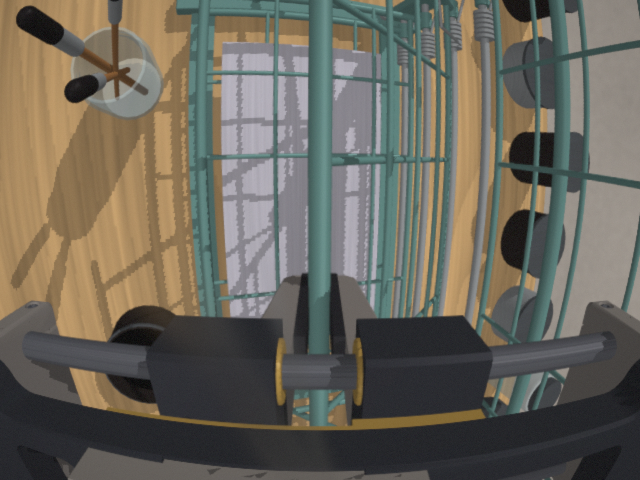

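The rail is still clamped at column 318. Three angle estimates (scene, wrist, arm pose) agree on 0.65–0.66 rad, mid-window, and the jar and tin have not moved. I hand in.

```bash
python3 -c "
from cell import robot
s=robot.observe();print(s['t'],abs(s['joint_velocities']).max());robot.job_done()
s=robot.observe();print(s['t'],s['tcp_pos'],s['grip_width'])"
```

```text
20.7 0.0015252485498413765
the job is handed in; nothing more can be done
the job is handed in; nothing more can be done
```

I gripped the third shelf by the middle of its front rail and lifted it to about 0.83–0.85 rad, past its balance point. I then brought it back to about 0.65–0.66 rad and handed the job in at 20.7 s, still holding it. `job_done` gives no verdict.

**Hold position:** Just before hand-in, the scene camera gave 0.66 rad, the wrist camera 0.65 and the commanded arm pose 0.66, all inside the 0.57–0.735 window. The arm was at rest, and the grip width matched the 10 mm tube. No prop or other contact was visible. I got no reading after hand-in to confirm it held through the final second.

**Neighbours:** A scene-camera check found the brush jar and ink tin where they started, within the 2–4 mm measuring error. I did not measure the plate, brayer and knife again, but the arm worked clear of them.

**What disagreed:**
- During the lift a sideways force of up to about 8 N built up, because my model of the rail's arc was slightly off. I corrected the path by about 2.6 mm, and contact force was about 1 N at the end.
- At the top and at the final hold, the cameras put the rail 3–6 mm nearer the front than my model did. That changes the angle by at most about 0.02 rad.
- The top camera gave no rail detection while the shelf was raised, so those angles come from the other two cameras.

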